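# Close the lacquer canister whose cap missed its thread

## Robot

A 6-joint arm with a two-finger parallel gripper is mounted at the origin on the work surface. World frame = base frame: x ahead of the robot, y to its left, z up, the work surface at z = 0. Lengths are in m, angles in degrees, forces in N, time in s.
With the tool pointing down it reaches from about 0.325 to 0.775 m from the base axis. Payload 5.5 kg.
Tool frame: the origin (TCP) lies at the very end of the fingers, on their centre line; the grasp point (between the pads) lies 19 mm behind it; z points along the fingers, y is the direction in which the jaws open and shut (so a half turn about z gives the same grasp; the last joint's range is limited). The gripper opens to 88 mm and grips with 3 to 60 N. Pads are 20 mm wide; open, the fingers measure 115 mm over their backs; the gripper's body (75 mm by 178 mm) begins 61 mm behind the grasp point.
Start: joints at [66.366, 5.22, 70.514, -0, 104.267, -3.249], TCP at [0.209, 0.562, 0.223] pointing down, gripper open.
Joint ranges: [-164.24, 164.24], [-49.07, 125.15], [9.68, 141.18], [-86.29, 266.29], [3.28, 154.24], [-151.56, 151.56]. Speed limits (degrees/s): [147.25, 147.25, 172.46, 180, 180, 180].

## Interface

Orientations are given as a 3x3 rotation matrix whose columns are the frame's x, y, z axes.
In Python, from workcell import manip gives the robot as it stands.
- The arm moves only by the shell command python3 -m handwheel 'ROWS' [OPENING] [FORCE]. ROWS is JSON, a list that holds one entry, the list of rows, each a list of 6 numbers: the shift along the tool's x, y, z in m, then the turn, a rotation vector about the tool's x, y, z in units of 8 degrees (1.0 is 8 degrees). In form: [[[tx, ty, tz, wx, wy, wz], ...]]. A call has exactly 5 rows; each row is the pose to reach, as a shift and turn from the pose measured when the call began, along the tool's axes at that moment; what a row does not reach only later rows make up. A row lasts 1/10 s, in which the tool goes at most 50 mm and 8.59 degrees, less where a joint would pass 70% of its speed; a pose out of reach is approached as far as the arm can. A call with a gripper value outside its range is refused whole. OPENING is the gripper command: -1 is fully open, 1 is shut, values between are in proportion, set as the call begins (- or left out, the last holds). The fingers move at their own pace and stop on an object; FORCE is the grip in N (left out, the last holds). Time passes only in rows, so rows that repeat a pose let the fingers close, or fill a call up. It gives the time, the measured TCP pose, the force and the opening at its end, in the units of the state.
- manip.read_state(): the state, without advancing time (a new reading comes with each control period).
- manip.read_camera(name): name is "scene" or "top" or "wrist"; returns the picture (420x560x3 uint8, blue, green, red); there is no depth.
- manip.camera_model(name): a dict with "fx", "fy", "cx", "cy" (pixels), "pose" (4x4, takes a point from camera to world coordinates); the wrist camera has in their place "tool_from_camera" (4x4, takes a point from camera to tool coordinates, whose origin is the TCP and whose axes are the flange's). Camera axes: x right, y down, z forward; pixel columns grow to the right and rows downward; lengths in m; the calibration is good to about 2 mm. The wrist camera is an equidistant fisheye: a pixel r from the principal point sees the ray r / f radians off the axis. A picture is of the moment at which its call begins: read the wrist's pose just before it. camera_model takes no time and is no camera call.
- manip.finish_job(): hands the job in, once; it reports no verdict.
The state is a dict: "time": time; "qpos": joint angles; "joint_velocities": joint speeds; "joint_torque": joint torques, N m; "position": TCP position; "eef_rot": TCP orientation; "ft_force": force on the tool from outside, world axes, zero at the start; "torque": the same for the moment, N m; "finger_gap": opening from 0.0 (shut) to 1.0 (fully open).
Only numpy, scipy, OpenCV 4.12 (cv2) and the standard library are available. Lean on these libraries where they do the work, as an engineer would, in place of code of your own. Each camera call takes 0.05 s, during which the arm holds its last target.

## Task

The screw cap of the square lacquer canister was put on without catching its thread and sits too high. Turn it backward (counter-clockwise seen from above) until it can drop into the thread start, let it down, then screw it forward (clockwise) fully home and let go. Leave the round canister, which is already closed, where it stands.

Things in the scene. Friction and masses are not known exactly. Their poses are not given: they have to be found in the camera images.
- cap_grip (a point): Loose black screw cap, 90 g: ribbed disc 64 mm across, 32 tall; on its flat top an upright grey bar 54 long (x), 16 thick (y), 40 tall. The point is the bar's centre, on the cap's axis, 20 mm above the flat top. Take the bar across its thickness from above, in its upper half. At first it stands 167.5 mm above the bench, turned 7 to 32 deg from home (see neck), and jams if turned forward.
- neck (a point): Foot of the threaded neck (26 mm tall, under the cap), 100 mm above the bench; z up the axis, x along canister. Cap angle = cap yaw - canister yaw, counter-clockwise plus. Turned back to 57..77 deg (best 67; stop at 79), the cap can be let down 9 mm into the thread start. Forward turning then takes it 5 mm further down, evenly, to the stop at 0 deg: home, bar centre at 153.5 mm.
- canister: Square-sided steel canister, 170 mm long (x), 110 wide (y), 100 tall, fixed to the bench. Origin: centre of its underside; the neck rises on its z axis, in the middle of its top. When the cap is home its bar lies along x, the long side. A low wire handle, 24 mm tall, crosses the top 66 mm from the axis on the +x side; a paper label is on the -x end.
- round_can_center (a point): Centre, 80 mm above the bench, of the round steel canister (116 mm across, 158 mm tall with its cap, 1.4 kg, loose on the bench). It has the same kind of black cap with a grey bar, already closed. Bystander, to be left alone.
Things that resemble listed ones, but are neither listed nor needed, are in the scene too. What is shaped like the canister but blue or pink is not meant. Of the things shaped like the part that bears cap_grip, the black one is meant.

How it is judged:
By the outcome, as a careful person would: the job done as asked, in the order asked, and still so for the second after the job is handed in, with the robot touching nothing.
It also fails if it takes over 35 s, if anything falls off the work surface, if the arm or the gripper's body presses on something with over 40 N, if the wrist force passes 120 N, or if a joint passes its speed limit or range.

## Working session

There is one attempt and no reset: what is moved stays moved. The work goes in short steps, Python scripts to look and compute and a shell command to move; the robot and the scene stay as the last step left them, time stands still between calls to the robot, and variables do not carry over. Pictures are saved under pics/ and viewed, and the job is handed in when it is done.

```bash
ls; mkdir -p pics; python3 - <<'E'
from workcell import manip
import cv2,numpy as np
np.set_printoptions(precision=4,suppress=True)
s=manip.read_state()
for k,v in s.items(): print(k,v)
for n in("scene","top","wrist"):
    m=manip.camera_model(n); print(n,{k:np.array(v) for k,v in m.items()})
    cv2.imwrite(f"pics/{n}0.png",manip.read_camera(n))
E
```

```text
pics
time 0.0
qpos [ 66.3663   5.2631  70.5796   0.0001 104.2666  -3.2505]
joint_velocities [ 0.0629  0.0935 -0.0497  0.0178 -0.0744 -0.0143]
joint_torque [ -0.002  -44.6477 -40.6428   0.0698   0.0302  -0.0001]
position [0.2089 0.5622 0.2215]
eef_rot [[-0.9374  0.3483 -0.0008]
 [ 0.3483  0.9374 -0.0017]
 [ 0.0001 -0.0019 -1.    ]]
ft_force [ 0.7021 -0.1349 -0.2887]
torque [-0.0002  0.0006  0.0348]
finger_gap 1.0049006271993006
scene {'fx': array(425.1009), 'fy': array(425.1009), 'cx': array(286.6263), 'cy': array(207.8297), 'pose': array([[-0.324 ,  0.5704, -0.7548,  1.0505],
       [ 0.9459,  0.1786, -0.271 ,  0.1134],
       [-0.0197, -0.8017, -0.5973,  0.5772],
       [ 0.    ,  0.    ,  0.    ,  1.    ]])}
top {'fx': array(435.7756), 'fy': array(435.7756), 'cx': array(276.4963), 'cy': array(206.9914), 'pose': array([[ 0.016 , -0.9849,  0.1725,  0.3058],
       [-0.9991, -0.0226, -0.0362, -0.0745],
       [ 0.0396, -0.1718, -0.9843,  0.98  ],
       [ 0.    ,  0.    ,  0.    ,  1.    ]])}
wrist {'fx': array(325.1923), 'fy': array(325.1923), 'cx': array(275.384), 'cy': array(209.1057), 'tool_from_camera': array([[ 0.0002, -0.9549, -0.2969,  0.0822],
       [ 1.    ,  0.0005, -0.001 ,  0.0002],
       [ 0.0011, -0.2969,  0.9549, -0.162 ],
       [ 0.    ,  0.    ,  0.    ,  1.    ]])}
```

View pics/scene0.png

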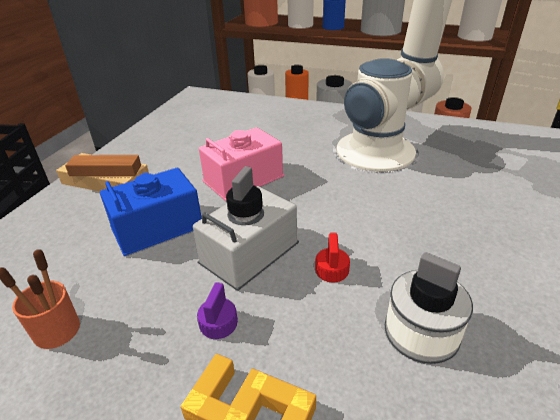

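View pics/top0.png

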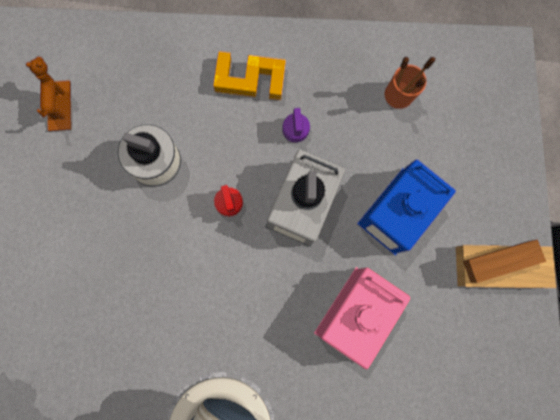

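View pics/wrist0.png

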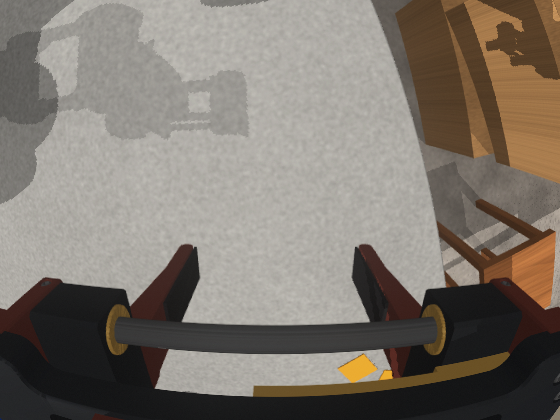

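Top view candidates for the cap: black on the grey square canister (309,190), black on the round can (143,148, bystander), red loose (228,200), purple loose (296,126). Candidates for the canister: grey (306,197), blue (407,207), pink (363,317). I choose the black cap on the grey canister and check it in a crop.

```bash
python3 - <<'E'
import cv2
a=cv2.imread("pics/top0.png")[140:255,245:360]; b=cv2.imread("pics/scene0.png")[155:295,180:320]
a=cv2.resize(a,(560,560),interpolation=cv2.INTER_CUBIC); cv2.imwrite("pics/cropT.png",a)
b=cv2.resize(b,(560,560),interpolation=cv2.INTER_CUBIC); cv2.imwrite("pics/cropS.png",b)
E
```

```text
(no output)
```

View pics/cropT.png

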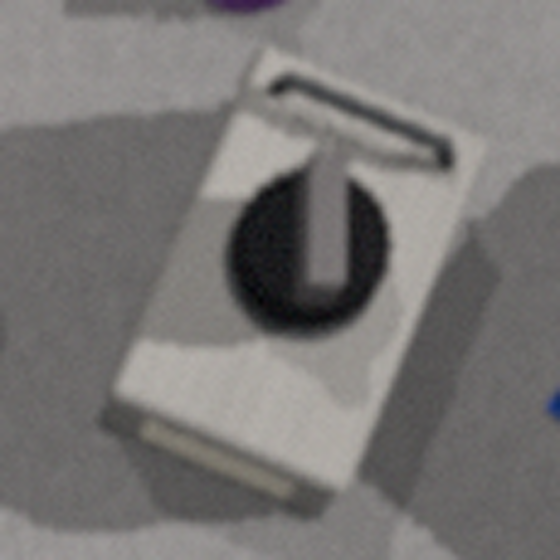

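View pics/cropS.png

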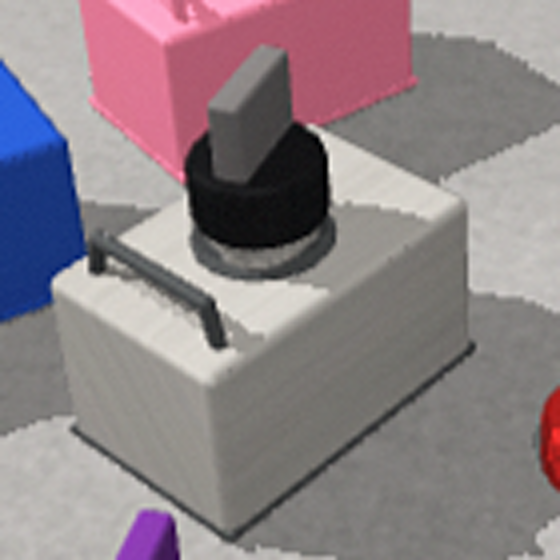

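```bash
cat > h.py <<'E'
import numpy as np
from workcell import manip
def proj(m,P):
    T=np.linalg.inv(np.array(m["pose"])); p=P@T[:3,:3].T+T[:3,3]
    return np.c_[m["fx"]*p[:,0]/p[:,2]+m["cx"],m["fy"]*p[:,1]/p[:,2]+m["cy"]]
def can_pts(x,y,w,L):
    c,s=np.cos(w),np.sin(w);L=np.array(L,float)
    return np.c_[x+c*L[:,0]-s*L[:,1],y+s*L[:,0]+c*L[:,1],L[:,2]]
E
python3 - <<'E'
from h import *
from scipy.optimize import least_squares
mt,ms=manip.camera_model("top"),manip.camera_model("scene")
a,b=.085,.055
LT=[[a,b,.1],[a,-b,.1],[-a,-b,.1],[-a,b,.1]]
UT=np.array([[265,48],[487,150],[348,490],[112,393]])*115/560+[245,140]
LS=[[a,-b,.1],[a,b,.1],[-a,b,.1],[a,-b,0],[a,b,0],[-a,b,0]]
US=np.array([[52,283],[210,388],[470,200],[75,430],[232,538],[473,348]])/4+[180,155]
r=lambda p,w=(1,1):np.r_[(proj(mt,can_pts(*p[:3],LT))-UT).ravel()*w[0],(proj(ms,can_pts(*p[:3],LS))-US).ravel()*w[1]]
for w in((1,1),(1,0),(0,1)):
    f=least_squares(lambda p:r(p,w),[.5,-.1,-.4]); print(w,f.x,np.degrees(f.x[2])); 
    if w==(1,1): print(f.fun.reshape(-1,2).round(1)); px=f.x
# bar top corners (z .1875), half .027 x .008
LB=[[.027,.008,.1875],[.027,-.008,.1875],[-.027,-.008,.1875],[-.027,.008,.1875]]
UB=np.array([[314,148],[350,148],[348,284],[308,284]])*115/560+[245,140]
f=least_squares(lambda p:(proj(mt,can_pts(*p,LB))-UB).ravel(),[px[0],px[1],px[2]+.3]); print("bar",f.x,np.degrees(f.x[2]),np.degrees(f.x[2]-px[2]));print(f.fun.round(1))
LB2=[[.027,-.008,.1875],[.027,.008,.1875],[-.027,.008,.1875],[-.027,-.008,.1875]]
UB2=np.array([[210,101],[240,117],[291,56],[266,45]])/4+[180,155]
f=least_squares(lambda p:(proj(ms,can_pts(*p,LB2))-UB2).ravel(),[px[0],px[1],px[2]+.3]); print("bar S",f.x,np.degrees(f.x[2]));print(f.fun.round(1))
E
```

```text
(1, 1) [ 0.4865981  -0.16954308 -0.38659223] -22.150103162004843
[[-1.2 -1.4]
 [ 1.5 -2. ]
 [-0.4  2.7]
 [-1.7  1.3]
 [-2.3 -2. ]
 [ 0.1 -1.8]
 [ 0.6 -1.3]
 [-0.1  1.4]
 [-0.1  1.9]
 [-0.   1.2]]
(1, 0) [ 0.48707904 -0.17056138 -0.39146691] -22.429402034013314
(0, 1) [ 0.48641686 -0.16902952 -0.3855162 ] -22.088451207812007
bar [ 0.48939102 -0.1709215  -0.02341849] -1.3417803553392682 20.808322806665576
[-0.6 -0.3  0.5  0.1  0.2  0.3 -0.1 -0.1]
bar S [ 0.49013958 -0.16576608 -0.05273459] -3.021469325568794
[-0.9  1.6  0.1 -0.6  1.3 -1.2 -0.6 -0.1]
```

The crops confirm it: grey canister with the wire handle at the +x end (top, far from the base), label at the near end, and the black cap sitting high with its grey bar about 20° off the long axis. Next I move to a hover above it.

```bash
cat >> h.py <<'E'
from scipy.spatial.transform import Rotation as R
def goal(pos,yyaw,s=None):
    """shift/turn (units of 8deg) to reach pos, tool down, jaw axis y at yyaw deg"""
    s=s or manip.read_state()
    t=np.radians(yyaw); y=np.array([np.cos(t),np.sin(t),0]); z=np.array([0,0,-1.]); G=np.c_[np.cross(y,z),y,z]
    M=np.array(s["eef_rot"]); d=M.T@(np.array(pos)-s["position"]); w=np.degrees(R.from_matrix(M.T@G).as_rotvec())/8
    print("shift",d.round(4),"turn",w.round(3),"yyaw now",np.degrees(np.arctan2(M[1,1],M[0,1])).round(2),"t",s["time"],"pos",np.round(s["position"],4),"F",np.round(s["ft_force"],1),"gap",round(s["finger_gap"],3))
E
python3 -c "
from h import *
goal([.2089,.5622,.31],69.6)
goal([.48,-.17,.30],-92)
goal([.48,-.17,.30],0)"
```

```text
shift [ 0.     -0.0001 -0.0883] turn [-0.011 -0.001  0.002] yyaw now 69.61 t 0.15 pos [0.2089 0.5622 0.2217] F [-0.7  0.6  0.4] gap 0.996
shift [-0.5092 -0.592  -0.0774] turn [-3.0000e-03  1.5000e-02  2.0202e+01] yyaw now 69.61 t 0.15 pos [0.2089 0.5622 0.2217] F [-0.7  0.6  0.4] gap 0.996
shift [-0.5092 -0.592  -0.0774] turn [-1.000e-02  6.000e-03  8.702e+00] yyaw now 69.61 t 0.15 pos [0.2089 0.5622 0.2217] F [-0.7  0.6  0.4] gap 0.996
```

```bash
python3 -m handwheel '[[[0,0,-0.04,0,0,1],[-0.02,-0.02,-0.08,0,0,2],[-0.05,-0.055,-0.08,0,0,3],[-0.08,-0.09,-0.08,0,0,4],[-0.11,-0.125,-0.08,0,0,5]]]' -1 20; python3 -c "
from h import *
goal([.48,-.17,.30],-92)"
```

```text
time: 0.65
position: [0.2688, 0.4054, 0.3019]
eef_rot: [[-0.49, 0.872, -0.0], [0.872, 0.49, -0.001], [-0.001, -0.001, -1.0]]
ft_force: [0.4, -0.1, -0.8]
finger_gap: 0.999
shift [-0.6051 -0.0977  0.0026] turn [3.0000e-03 1.1000e-02 1.5166e+01] yyaw now 29.33 t 0.65 pos [0.2688 0.4054 0.3019] F [ 0.4 -0.1 -0.8] gap 0.999
```

```bash
python3 -m handwheel '[[[-0.04,-0.007,0,0,0,1],[-0.08,-0.013,0,0,0,2],[-0.12,-0.02,0,0,0,3],[-0.16,-0.026,0,0,0,4],[-0.2,-0.033,0,0,0,5]]]'; python3 -c "
from h import *
goal([.48,-.17,.30],-92)"
```

```text
time: 1.15
position: [0.3381, 0.2133, 0.3019]
eef_rot: [[0.191, 0.982, -0.0], [0.982, -0.191, -0.001], [-0.001, 0.0, -1.0]]
ft_force: [0.8, 0.7, 1.0]
finger_gap: 0.998
shift [-0.3493  0.2123  0.0024] turn [7.0000e-03 8.0000e-03 1.0127e+01] yyaw now -10.98 t 1.15 pos [0.3381 0.2133 0.3019] F [0.8 0.7 1. ] gap 0.998
```

```bash
python3 -m handwheel '[[[-0.035,0.021,0,0,0,1],[-0.07,0.042,0,0,0,2],[-0.105,0.063,0,0,0,3],[-0.14,0.085,0,0,0,4],[-0.175,0.106,0,0,0,5]]]'; python3 -c "
from h import *
goal([.48,-.17,.28],-92)"
```

```text
time: 1.65
position: [0.409, 0.0196, 0.302]
eef_rot: [[0.781, 0.625, -0.0], [0.625, -0.781, -0.001], [-0.001, 0.001, -1.0]]
ft_force: [0.1, 0.8, 1.0]
finger_gap: 0.999
shift [-0.063   0.1924  0.0223] turn [9.000e-03 4.000e-03 5.085e+00] yyaw now -51.32 t 1.65 pos [0.409  0.0196 0.302 ] F [0.1 0.8 1. ] gap 0.999
```

```bash
python3 -m handwheel '[[[-0.013,0.038,0.002,0,0,1],[-0.025,0.077,0.007,0,0,2],[-0.038,0.115,0.012,0,0,3],[-0.05,0.154,0.018,0,0,4],[-0.063,0.192,0.022,0,0,5.08]]]'; python3 - <<'E'
from h import *
import cv2,json
goal([.487,-.17,.157],-92)
s=manip.read_state(); im=manip.read_camera("wrist"); cv2.imwrite("pics/w1.png",im)
json.dump([list(map(float,s["position"])),np.array(s["eef_rot"]).tolist()],open("w1.json","w"))
E
```

```text
time: 2.15
position: [0.48, -0.1714, 0.2795]
eef_rot: [[0.999, -0.04, -0.001], [-0.04, -0.999, -0.001], [-0.001, 0.001, -1.0]]
ft_force: [0.0, 0.1, 1.2]
finger_gap: 1.0
shift [ 0.007  -0.0018  0.1225] turn [ 0.007  0.004 -0.033] yyaw now -92.27 t 2.15 pos [ 0.48   -0.1714  0.2795] F [0.  0.1 1.2] gap 1.0
```

View pics/w1.png

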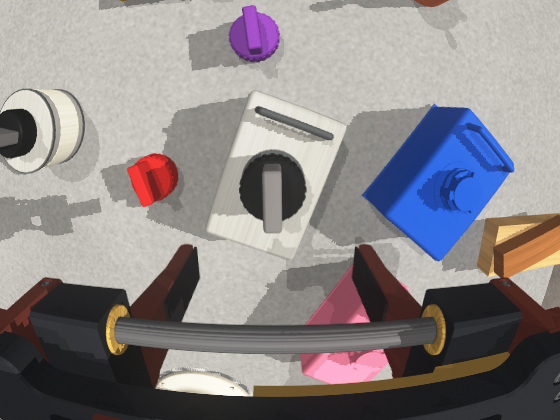

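Wrist view from hover: the black cap sits at (272,187) on the grey canister, bar top from (272,163) to (273,233), between the open fingers. I'll refine with a crop.

```bash
python3 - <<'E'
import cv2
a=cv2.imread("pics/w1.png")[85:265,195:355]
cv2.imwrite("pics/w1c.png",cv2.resize(a,(533,600),interpolation=cv2.INTER_CUBIC))
E
```

```text
(no output)
```

View pics/w1c.png

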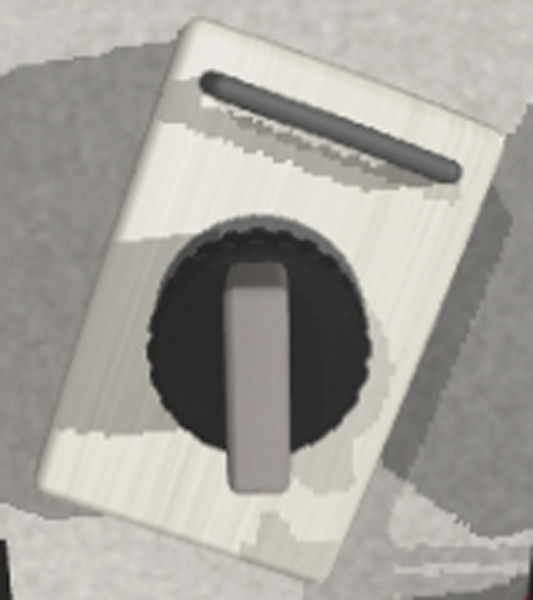

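```bash
cat >> h.py <<'E'
def wray(px,pos,M,m):
    px=np.atleast_2d(px).astype(float); d=(px-[m["cx"],m["cy"]])/m["fx"]; r=np.linalg.norm(d,axis=1,keepdims=True)
    v=np.c_[np.sin(r)*d/np.maximum(r,1e-9),np.cos(r)]; T=np.array(m["tool_from_camera"])
    return (np.array(M)@T[:3,3]+pos), v@T[:3,:3].T@np.array(M).T
def toz(px,z,pos,M,m):
    o,v=wray(px,pos,M,m); return (o+v*((z-o[2])/v[:,2])[:,None])
E
python3 - <<'E'
from h import *
import json
pos,M=json.load(open("w1.json")); m=manip.camera_model("wrist")
f=lambda L,z:toz(np.array(L)*.3+[195,85],z,np.array(pos),M,m)[:,:2]
B=f([[225,288],[289,288],[291,492],[232,493]],.1875); c=B.mean(0)
print("bar",B.round(4),c.round(4)); d=(B[0]+B[1]-B[2]-B[3])/2; print(np.linalg.norm(d),np.linalg.norm(B[0]-B[1]),"yaw",np.degrees(np.arctan2(d[1],d[0])))
for n,a in dict(l=[[155,125],[60,420]],r=[[485,185],[345,545]],t=[[220,25],[480,118]],b=[[60,492],[300,575]]).items():
    P=f(a,.1); e=P[0]-P[1]; print(n,P.round(4).tolist(),np.degrees(np.arctan2(e[1],e[0])).round(2))
D=f([[260,343],[148,343],[371,343],[260,455],[260,230]],.1475);print("disc",D.round(4))
w=np.radians(-22.3);u=np.array([np.cos(w),np.sin(w)]);n=np.array([-u[1],u[0]])
g=lambda a,k:(f(a,.1)@k).mean()
A=(g([[220,25],[480,118]],u)+g([[60,492],[300,575]],u))/2; C=(g([[155,125],[60,420]],n)+g([[485,185],[345,545]],n))/2
print("canister centre",A*u+C*n, g([[220,25],[480,118]],u)-g([[60,492],[300,575]],u), g([[155,125],[60,420]],n)-g([[485,185],[345,545]],n))
E
```

```text
bar [[ 0.5142 -0.1626]
 [ 0.5136 -0.1778]
 [ 0.4616 -0.1766]
 [ 0.4619 -0.1617]] [ 0.4878 -0.1697]
0.052140405652080904 0.015231617603826233 yaw -1.1772898119045132
l [[0.551, -0.1391], [0.4557, -0.1011]] -21.78
r [[0.5285, -0.2427], [0.4065, -0.1954]] -21.19
t [[0.5814, -0.1608], [0.55, -0.2413]] 68.69
b [[0.4299, -0.0984], [0.3957, -0.1795]] 67.17
disc [[ 0.4907 -0.1698]
 [ 0.492  -0.1384]
 [ 0.4895 -0.2008]
 [ 0.4576 -0.1684]
 [ 0.5224 -0.1711]]
canister centre [ 0.48886975 -0.17097865] 0.1650585394509455 0.10513538573306332
```

```bash
python3 -c "
from h import *
goal([.4885,-.1700,.158],-91.3)"
```

```text
shift [ 0.008  -0.0068  0.1189] turn [ 0.022  0.025 -0.206] yyaw now -92.95 t 2.2 pos [ 0.4806 -0.176   0.277 ] F [-3.8 -1.7 -2.3] gap 0.998
```

```bash
python3 -m handwheel '[[[0.002,-0.001,0.02,0,0,-0.1],[0.004,-0.003,0.045,0,0,-0.2],[0.006,-0.005,0.07,0.01,0.01,-0.2],[0.008,-0.007,0.085,0.02,0.02,-0.2],[0.008,-0.007,0.09,0.02,0.02,-0.2]]]'; python3 -c "
from h import *
goal([.4885,-.1700,.158],-91.3)"
```

```text
time: 2.7
position: [0.488, -0.1691, 0.1848]
eef_rot: [[1.0, -0.023, -0.004], [-0.023, -1.0, 0.001], [-0.004, -0.001, -1.0]]
ft_force: [-0.3, 0.3, -0.5]
finger_gap: 1.003
shift [0.0006 0.0009 0.0267] turn [-0.008  0.028 -0.001] yyaw now -91.31 t 2.7 pos [ 0.488  -0.1691  0.1848] F [-0.3  0.3 -0.5] gap 1.003
```

```bash
python3 -m handwheel '[[[0,0,0.008,0,0.01,0],[0,0.001,0.018,0,0.02,0],[0.001,0.001,0.025,0,0.03,0],[0.001,0.001,0.027,0,0.03,0],[0.001,0.001,0.027,0,0.03,0]]]'; python3 - <<'E'
from h import *
import cv2
goal([.4885,-.1700,.158],-91.3)
cv2.imwrite("pics/w2.png",manip.read_camera("wrist"))
E
```

```text
time: 3.2
position: [0.4888, -0.1701, 0.1577]
eef_rot: [[1.0, -0.023, 0.0], [-0.023, -1.0, 0.001], [0.0, -0.001, -1.0]]
ft_force: [-0.3, 0.4, 0.5]
finger_gap: 1.006
shift [-0.0003 -0.0001 -0.0003] turn [-0.008 -0.001 -0.002] yyaw now -91.32 t 3.2 pos [ 0.4888 -0.1701  0.1577] F [-0.3  0.4  0.5] gap 1.006
```

View pics/w2.png

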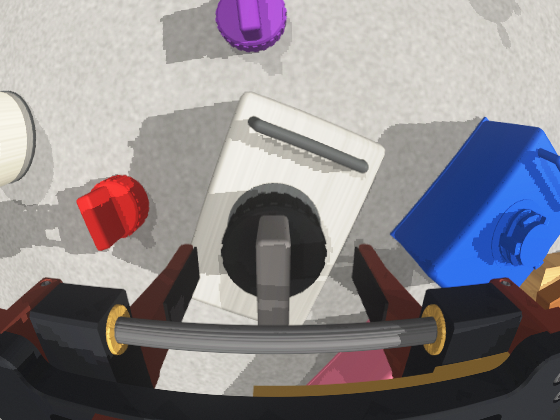

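Bar (u≈257–290) is centred between the fingers (190–360). Closing.

```bash
python3 -m handwheel '[[[0,0,0,0,0,0],[0,0,0,0,0,0],[0,0,0,0,0,0],[0,0,0,0,0,0],[0,0,0,0,0,0]]]' 1 25; python3 -m handwheel '[[[0,0,0,0,0,0],[0,0,0,0,0,0],[0,0,0,0,0,0],[0,0,0,0,0,0],[0,0,0,0,0,0]]]'; python3 -c "
from h import *
goal([.4888,-.1701,.158],-91.3)"
```

```text
time: 3.75
position: [0.489, -0.1701, 0.1581]
eef_rot: [[1.0, -0.023, 0.001], [-0.023, -1.0, 0.001], [0.001, -0.001, -1.0]]
ft_force: [0.0, 0.4, -0.2]
finger_gap: 0.589
time: 4.25
position: [0.489, -0.1701, 0.1581]
eef_rot: [[1.0, -0.023, 0.001], [-0.023, -1.0, 0.001], [0.001, -0.001, -1.0]]
ft_force: [0.1, 0.9, -0.0]
finger_gap: 0.177
shift [-0.0002  0.      0.0001] turn [-0.008 -0.005 -0.002] yyaw now -91.31 t 4.25 pos [ 0.489  -0.1701  0.1581] F [ 0.1  0.9 -0. ] gap 0.177
```

```bash
python3 -m handwheel '[[[0,0,0,0,0,0],[0,0,0,0,0,-0.3],[0,0,0,0,0,-0.8],[0,0,0,0,0,-1.4],[0,0,0,0,0,-2]]]'; python3 -c "
from h import *
goal([.489,-.1701,.158],-44.9);print(manip.read_state()['torque'])"
```

```text
time: 4.75
position: [0.4889, -0.1701, 0.1579]
eef_rot: [[0.966, 0.257, 0.0], [0.257, -0.966, 0.001], [0.001, -0.001, -1.0]]
ft_force: [-0.3, -0.3, -1.0]
finger_gap: 0.178
shift [ 0.0001  0.0001 -0.0001] turn [-0.006 -0.006 -3.777] yyaw now -75.11 t 4.75 pos [ 0.4889 -0.1701  0.1579] F [-0.3 -0.3 -1. ] gap 0.178
[-0.03728525  0.10890531  0.06748937]
```

```bash
python3 -m handwheel '[[[0,0,0,0,0,-0.8],[0,0,0,0,0,-1.6],[0,0,0,0,0,-2.4],[0,0,0,0,0,-3],[0,0,0,0,0,-3]]]'; python3 - <<'E'
from h import *
import cv2
goal([.489,-.1701,.158],-44.9);print(manip.read_state()['torque'])
cv2.imwrite("pics/w3.png",manip.read_camera("wrist"))
cv2.imwrite("pics/s3.png",manip.read_camera("scene"))
E
```

```text
time: 5.25
position: [0.4888, -0.1697, 0.1577]
eef_rot: [[0.778, 0.629, -0.0], [0.629, -0.778, 0.002], [0.001, -0.001, -1.0]]
ft_force: [-1.1, 0.6, -0.2]
finger_gap: 0.182
shift [-0.0001  0.0004 -0.0003] turn [-0.01  -0.009 -0.77 ] yyaw now -51.06 t 5.25 pos [ 0.4888 -0.1697  0.1577] F [-1.1  0.6 -0.2] gap 0.182
[0.24807924 0.22630778 0.02885124]
```

View pics/w3.png

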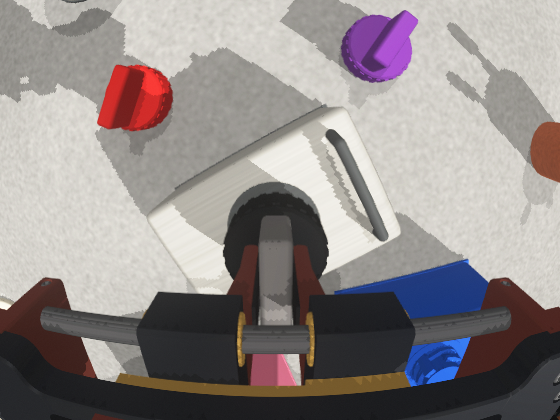

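View pics/s3.png

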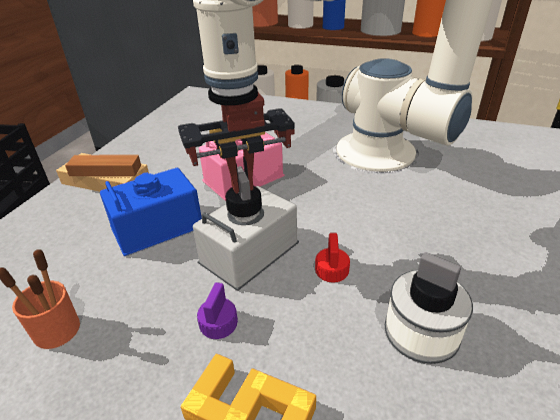

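The bar (275,250) has stayed square in the fingers and turned with them, and the cap remains on the neck. I'll make the last few degrees back.

```bash
python3 -m handwheel '[[[0,0,0,0,0,-0.4],[0,0,0,0,0,-0.77],[0,0,0,0,0,-0.77],[0,0,0,0,0,-0.77],[0,0,0,0,0,-0.77]]]'; python3 -c "
from h import *
goal([.489,-.1701,.149],-44.9);print(manip.read_state()['torque'])"
```

```text
time: 5.85
position: [0.4887, -0.1697, 0.1575]
eef_rot: [[0.709, 0.705, -0.0], [0.705, -0.709, 0.002], [0.001, -0.002, -1.0]]
ft_force: [0.9, 2.0, -1.3]
finger_gap: 0.182
shift [-0.0001  0.0006  0.0085] turn [-0.013 -0.008 -0.033] yyaw now -45.17 t 5.85 pos [ 0.4887 -0.1697  0.1575] F [ 0.9  2.  -1.3] gap 0.182
[0.23417488 0.12649435 0.0116556 ]
```

```bash
python3 -m handwheel '[[[0,0,0.001,0,0,0],[0,0,0.003,0,0,0],[0,0,0.005,0,0,0],[0,0,0.007,0,0,0],[0,0,0.008,0,0,0]]]'; python3 -c "
from h import *
goal([.489,-.1701,.149],-44.9);print(manip.read_state()['torque'])"
```

```text
time: 6.35
position: [0.4886, -0.1697, 0.1492]
eef_rot: [[0.709, 0.705, -0.001], [0.705, -0.709, 0.002], [0.001, -0.002, -1.0]]
ft_force: [1.0, 1.5, -0.4]
finger_gap: 0.181
shift [-0.      0.0006  0.0002] turn [-0.013 -0.007 -0.034] yyaw now -45.17 t 6.35 pos [ 0.4886 -0.1697  0.1492] F [ 1.   1.5 -0.4] gap 0.181
[ 0.2102191  -0.00477966 -0.01536573]
```

```bash
python3 -m handwheel '[[[0,0,0.0005,0,0,0],[0,0,0.001,0,0,0],[0,0,0.001,0,0,0],[0,0,0.001,0,0,0],[0,0,0.001,0,0,0]]]'; python3 - <<'E'
from h import *
import cv2
goal([.489,-.1701,.1435],-112);print(manip.read_state()['torque'])
im=manip.read_camera("scene")[100:300,140:340];cv2.imwrite("pics/s4.png",cv2.resize(im,(600,600),interpolation=cv2.INTER_CUBIC))
E
```

```text
time: 6.85
position: [0.4887, -0.1697, 0.1485]
eef_rot: [[0.709, 0.705, -0.0], [0.705, -0.709, 0.002], [0.001, -0.002, -1.0]]
ft_force: [0.6, 1.2, 3.1]
finger_gap: 0.184
shift [-0.0001  0.0005  0.005 ] turn [-1.500e-02 -1.000e-03  8.354e+00] yyaw now -45.17 t 6.85 pos [ 0.4887 -0.1697  0.1485] F [0.6 1.2 3.1] gap 0.184
[0.344909   0.33963976 0.0063072 ]
```

View pics/s4.png

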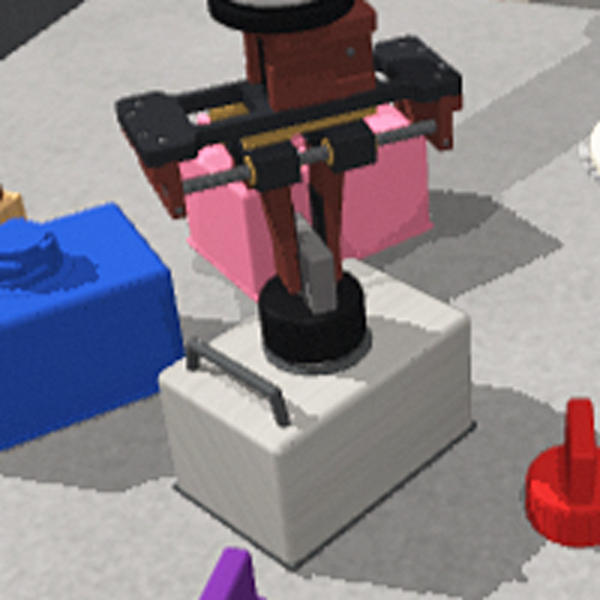

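The cap dropped 9 mm and contact is felt (+3 N). Now I screw forward with matched descent (~0.6 mm per 8°).

```bash
python3 -m handwheel '[[[0,0,0.0003,0,0,0.5],[0,0,0.0007,0,0,1.2],[0,0,0.0011,0,0,1.8],[0,0,0.0015,0,0,2.5],[0,0,0.0018,0,0,3]]]'; python3 -c "
from h import *
goal([.489,-.1701,.1435],-112);print(manip.read_state()['torque'])"
```

```text
time: 7.4
position: [0.4886, -0.1698, 0.1468]
eef_rot: [[0.936, 0.352, -0.0], [0.352, -0.936, 0.002], [0.0, -0.002, -1.0]]
ft_force: [-0.4, 0.3, 1.9]
finger_gap: 0.183
shift [0.0003 0.0004 0.0033] turn [-1.100e-02  3.000e-03  5.327e+00] yyaw now -69.38 t 7.4 pos [ 0.4886 -0.1698  0.1468] F [-0.4  0.3  1.9] gap 0.183
[0.1448959  0.45088553 0.07740412]
```

```bash
python3 -m handwheel '[[[0,0,0.0003,0,0,0.5],[0,0,0.0007,0,0,1.2],[0,0,0.0011,0,0,1.8],[0,0,0.0015,0,0,2.5],[0,0,0.0018,0,0,3]]]'; python3 -c "
from h import *
goal([.489,-.1701,.1435],-112);print(manip.read_state()['torque'])"
```

```text
time: 7.9
position: [0.4886, -0.1702, 0.145]
eef_rot: [[0.998, -0.063, -0.0], [-0.063, -0.998, 0.001], [-0.0, -0.001, -1.0]]
ft_force: [-1.0, 0.1, 1.8]
finger_gap: 0.182
shift [ 0.0004 -0.0001  0.0015] turn [-0.005  0.004  2.3  ] yyaw now -93.6 t 7.9 pos [ 0.4886 -0.1702  0.145 ] F [-1.   0.1  1.8] gap 0.182
[ 0.10970635  0.30735417 -0.01034995]
```

```bash
python3 -m handwheel '[[[0,0,0.0003,0,0,0.5],[0,0,0.0006,0,0,1.0],[0,0,0.0009,0,0,1.5],[0,0,0.0011,0,0,1.9],[0,0,0.0012,0,0,2]]]'; python3 -c "
from h import *
goal([.489,-.1701,.1435],-112);print(manip.read_state()['torque'])"
```

```text
time: 8.4
position: [0.4885, -0.1702, 0.1438]
eef_rot: [[0.942, -0.336, -0.001], [-0.336, -0.942, 0.001], [-0.001, -0.001, -1.0]]
ft_force: [-1.3, 1.5, 2.2]
finger_gap: 0.18
shift [ 0.0004 -0.0002  0.0003] turn [-0.005  0.006  0.292] yyaw now -109.66 t 8.4 pos [ 0.4885 -0.1702  0.1438] F [-1.3  1.5  2.2] gap 0.18
[0.36561544 0.34838258 0.05563506]
```

```bash
python3 -m handwheel '[[[0,0,0.0001,0,0,0.15],[0,0,0.0002,0,0,0.3],[0,0,0.0003,0,0,0.45],[0,0,0.0004,0,0,0.6],[0,0,0.0004,0,0,0.6]]]'; python3 -c "
from h import *
goal([.489,-.1701,.1435],-112);print(manip.read_state()['torque'])"
```

```text
time: 8.9
position: [0.4887, -0.1698, 0.1437]
eef_rot: [[0.91, -0.414, -0.0], [-0.414, -0.91, 0.001], [-0.001, -0.001, -1.0]]
ft_force: [-2.5, 4.3, 4.8]
finger_gap: 0.186
shift [0.0004 0.0002 0.0002] turn [-0.008  0.005 -0.305] yyaw now -114.44 t 8.9 pos [ 0.4887 -0.1698  0.1437] F [-2.5  4.3  4.8] gap 0.186
[0.97281388 0.41319577 0.74437401]
```

```bash
python3 -m handwheel '[[[0,0,0,0,0,0.1],[0,0,0,0,0,0.2],[0,0,0,0,0,0.2],[0,0,0,0,0,0.2],[0,0,0,0,0,0.2]]]'; python3 -c "
from h import *
goal([.489,-.1701,.1435],-112);print(manip.read_state()['torque'])"
```

```text
time: 9.4
position: [0.4888, -0.1698, 0.1438]
eef_rot: [[0.899, -0.439, 0.0], [-0.439, -0.899, 0.001], [-0.0, -0.001, -1.0]]
ft_force: [-0.6, 2.9, 5.2]
finger_gap: 0.19
shift [0.0003 0.0001 0.0003] turn [-0.008  0.002 -0.504] yyaw now -116.03 t 9.4 pos [ 0.4888 -0.1698  0.1438] F [-0.6  2.9  5.2] gap 0.19
[0.6845034  0.09622972 0.76144988]
```

The stop is reached: the torque levels off at ~0.75 N·m, descent totals 14 mm, and the pads are beginning to slip on the bar. Releasing.

```bash
python3 -m handwheel '[[[0,0,0,0,0,0],[0,0,0,0,0,0],[0,0,0,0,0,0],[0,0,0,0,0,0],[0,0,0,0,0,0]]]' -1 ; python3 -m handwheel '[[[0,0,0,0,0,0],[0,0,0,0,0,0],[0,0,-0.02,0,0,0],[0,0,-0.05,0,0,0],[0,0,-0.08,0,0,0]]]';  python3 -m handwheel '[[[0,0,-0.03,0,0,0],[0,0,-0.05,0,0,0],[0,0,-0.05,0,0,0],[0,0,-0.05,0,0,0],[0,0,-0.05,0,0,0]]]'; python3 - <<'E'
from h import *
import cv2,json
s=manip.read_state(); im=manip.read_camera("wrist"); cv2.imwrite("pics/w5.png",im)
json.dump([list(map(float,s["position"])),np.array(s["eef_rot"]).tolist()],open("w5.json","w"))
a=im[85:265,185:365];cv2.imwrite("pics/w5c.png",cv2.resize(a,(600,600),interpolation=cv2.INTER_CUBIC))
im=manip.read_camera("scene");cv2.imwrite("pics/s5.png",im)
im=im[100:300,140:340];cv2.imwrite("pics/s5c.png",cv2.resize(im,(600,600),interpolation=cv2.INTER_CUBIC))
E
```

```text
time: 9.9
position: [0.4887, -0.17, 0.1436]
eef_rot: [[0.898, -0.439, -0.0], [-0.439, -0.898, 0.001], [-0.001, -0.001, -1.0]]
ft_force: [0.1, 0.0, -0.0]
finger_gap: 0.604
time: 10.4
position: [0.4884, -0.17, 0.224]
eef_rot: [[0.898, -0.439, -0.001], [-0.439, -0.898, 0.002], [-0.002, -0.001, -1.0]]
ft_force: [-0.3, -0.0, -0.1]
finger_gap: 0.991
time: 10.9
position: [0.4881, -0.1699, 0.2721]
eef_rot: [[0.898, -0.439, -0.004], [-0.439, -0.898, 0.003], [-0.005, -0.001, -1.0]]
ft_force: [0.4, 0.6, -0.4]
finger_gap: 0.998
```

View pics/w5c.png

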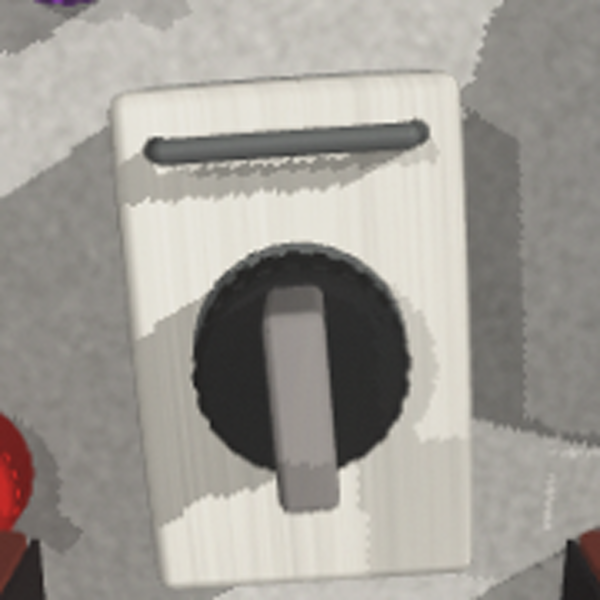

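View pics/s5.png

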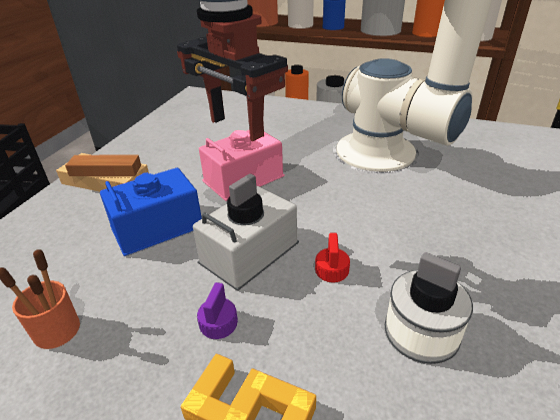

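View pics/s5c.png

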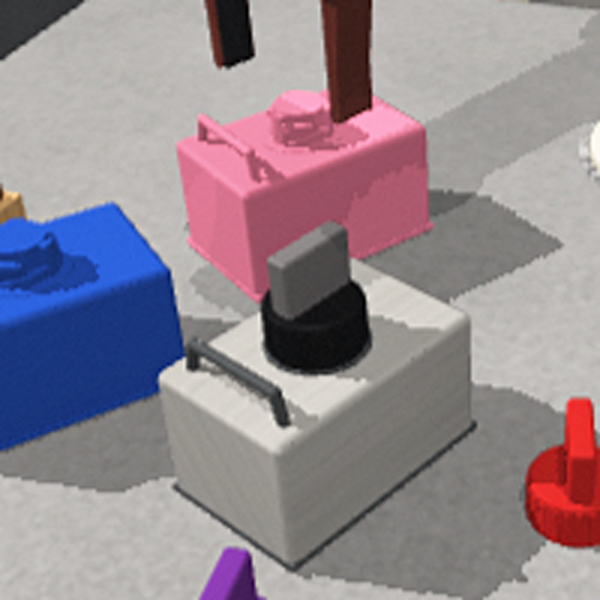

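The cap now sits low on the neck with the bar roughly along the long side. Measuring the residual angle from the wrist crop (bar (263,318)-(285,510), (325,312)-(340,505)).

```bash
python3 - <<'E'
from h import *
import json
pos,M=json.load(open("w5.json")); m=manip.camera_model("wrist")
f=lambda L,z:toz(np.array(L)*.3+[185,85],z,np.array(pos),M,m)[:,:2]
def yaw(a,z):
    P=f(a,z); e=P[0]-P[1]; return np.degrees(np.arctan2(e[1],e[0])).round(2)
print("bar L,R",yaw([[264,325],[284,500]],.1735),yaw([[325,320],[339,500]],.1735))
B=f([[263,318],[325,313],[340,508],[285,512]],.1735);print(B.round(4).tolist(),B.mean(0))
print("can L,R",yaw([[120,180],[160,550]],.1),yaw([[464,130],[470,550]],.1))
print("ends",yaw([[140,93],[440,74]],.1)-90,yaw([[190,586],[450,571]],.1)-90)
E
```

```text
bar L,R -20.26 -21.31
[[0.5144, -0.1724], [0.5089, -0.1866], [0.4606, -0.1678], [0.4659, -0.1545]] [ 0.48746594 -0.17032688]
can L,R -22.35 -22.93
ends -22.489999999999995 -22.480000000000004
```

Bar ≈ −20.8°, canister ≈ −22.5°: about 1.7° short of home, or measurement noise. Time is ample, so I'll regrip square to the canister, snug it more firmly against the stop, and release.

```bash
python3 -c "
from h import *
goal([.4887,-.1700,.1445],-111.5)"
```

```text
shift [ 1.300e-03 -1.000e-04  1.277e-01] turn [-0.006  0.034 -0.57 ] yyaw now -116.06 t 11.0 pos [ 0.488  -0.1699  0.2722] F [ 0.4  0.6 -0.4] gap 1.0
```

```bash
python3 -m handwheel '[[[0,0,0.02,0,0.01,-0.2],[0,0,0.05,0,0.02,-0.4],[0.001,0,0.08,0,0.03,-0.57],[0.001,0,0.1,0,0.03,-0.57],[0.001,0,0.105,0,0.03,-0.57]]]' -1; python3 -m handwheel '[[[0,0,0.008,0,0,0],[0,0,0.016,0,0,0],[0,0,0.021,0,0,0],[0,0,0.0225,0,0,0],[0,0,0.0225,0,0,0]]]' -1; python3 -c "
from h import *
goal([.4887,-.1700,.1445],-111.5)"
```

```text
time: 11.5
position: [0.4869, -0.1693, 0.163]
eef_rot: [[0.93, -0.366, -0.006], [-0.366, -0.93, 0.003], [-0.007, -0.001, -1.0]]
ft_force: [0.2, -0.4, 0.1]
finger_gap: 1.001
time: 12.0
position: [0.4869, -0.1693, 0.1408]
eef_rot: [[0.93, -0.367, -0.006], [-0.367, -0.93, 0.003], [-0.007, -0.001, -1.0]]
ft_force: [0.4, 0.6, -0.0]
finger_gap: 1.001
shift [ 0.0019 -0.0001 -0.0037] turn [-0.007  0.047 -0.   ] yyaw now -111.5 t 12.0 pos [ 0.4869 -0.1693  0.1408] F [ 0.4  0.6 -0. ] gap 1.001
```

```bash
python3 -m handwheel '[[[0.001,0,-0.002,0,0.02,0],[0.002,0,-0.0035,0,0.045,0],[0.002,0,-0.0035,0,0.045,0],[0.002,0,-0.0035,0,0.045,0],[0.002,0,-0.0035,0,0.045,0]]]' -1; python3 -m handwheel '[[[0,0,0,0,0,0],[0,0,0,0,0,0],[0,0,0,0,0,0],[0,0,0,0,0,0],[0,0,0,0,0,0]]]' 1 30;python3 -m handwheel '[[[0,0,0,0,0,0],[0,0,0,0,0,0],[0,0,0,0,0,0],[0,0,0,0,0,0],[0,0,0,0,0,0]]]'; python3 -c "
from h import *
goal([.4887,-.1700,.1445],-112);print(manip.read_state()['torque'])"
```

```text
time: 12.5
position: [0.4888, -0.1701, 0.1443]
eef_rot: [[0.93, -0.367, 0.0], [-0.367, -0.93, 0.001], [-0.0, -0.001, -1.0]]
ft_force: [0.0, 0.8, -0.7]
finger_gap: 1.0
time: 13.0
position: [0.4888, -0.1701, 0.1443]
eef_rot: [[0.93, -0.367, 0.0], [-0.367, -0.93, 0.001], [-0.0, -0.001, -1.0]]
ft_force: [1.4, 0.1, 0.2]
finger_gap: 0.583
time: 13.5
position: [0.4889, -0.1698, 0.1443]
eef_rot: [[0.931, -0.366, 0.0], [-0.366, -0.931, 0.002], [-0.0, -0.002, -1.0]]
ft_force: [0.6, -0.1, 0.2]
finger_gap: 0.184
shift [-0.0001  0.0002 -0.0002] turn [-0.011  0.002  0.065] yyaw now -111.48 t 13.5 pos [ 0.4889 -0.1698  0.1443] F [ 0.6 -0.1  0.2] gap 0.184
[0.20236451 0.09047897 0.13162837]
```

```bash
python3 -m handwheel '[[[0,0,0,0,0,0],[0,0,0,0,0,0.05],[0,0,0,0,0,0.1],[0,0,0,0,0,0.1],[0,0,0,0,0,0.1]]]' ; python3 -c "
from h import *
goal([.4887,-.1700,.1445],-112);print(manip.read_state()['torque'])"; python3 -m handwheel '[[[0,0,0,0,0,0.05],[0,0,0,0,0,0.12],[0,0,0,0,0,0.12],[0,0,0,0,0,0.12],[0,0,0,0,0,0.12]]]' ; python3 -c "
from h import *
goal([.4887,-.1700,.1445],-112);print(manip.read_state()['torque'])"; python3 -m handwheel '[[[0,0,0,0,0,0.05],[0,0,0,0,0,0.12],[0,0,0,0,0,0.12],[0,0,0,0,0,0.12],[0,0,0,0,0,0.12]]]' ; python3 -c "
from h import *
goal([.4887,-.1700,.1445],-112);print(manip.read_state()['torque'])"
```

```text
time: 14.0
position: [0.4889, -0.1697, 0.1443]
eef_rot: [[0.925, -0.379, 0.0], [-0.379, -0.925, 0.002], [-0.0, -0.002, -1.0]]
ft_force: [0.8, 0.6, -0.2]
finger_gap: 0.18
shift [-0.0001  0.0003 -0.0002] turn [-0.012  0.002 -0.034] yyaw now -112.27 t 14.0 pos [ 0.4889 -0.1697  0.1443] F [ 0.8  0.6 -0.2] gap 0.18
[0.22156377 0.06251792 0.2506952 ]
time: 14.5
position: [0.4889, -0.1697, 0.1443]
eef_rot: [[0.919, -0.394, 0.0], [-0.394, -0.919, 0.002], [-0.0, -0.002, -1.0]]
ft_force: [-0.2, 1.0, -0.6]
finger_gap: 0.181
shift [-0.0001  0.0004 -0.0002] turn [-0.013  0.002 -0.152] yyaw now -113.22 t 14.5 pos [ 0.4889 -0.1697  0.1443] F [-0.2  1.  -0.6] gap 0.181
[0.17626523 0.08306127 0.40140148]
time: 15.0
position: [0.4889, -0.1697, 0.1443]
eef_rot: [[0.912, -0.41, 0.0], [-0.41, -0.912, 0.002], [-0.0, -0.002, -1.0]]
ft_force: [-0.6, 1.0, -0.9]
finger_gap: 0.182
shift [-0.      0.0003 -0.0002] turn [-0.012  0.003 -0.272] yyaw now -114.18 t 15.0 pos [ 0.4889 -0.1697  0.1443] F [-0.6  1.  -0.9] gap 0.182
[0.15864315 0.06753999 0.54298499]
```

```bash
python3 -m handwheel '[[[0,0,0,0,0,0],[0,0,0,0,0,0],[0,0,0,0,0,0.1],[0,0,0,0,0,0.2],[0,0,0,0,0,0.2]]]' 1 45; python3 -c "
from h import *
goal([.4887,-.1700,.1445],-112);print(manip.read_state()['torque'])"; python3 -m handwheel '[[[0,0,0,0,0,0.1],[0,0,0,0,0,0.15],[0,0,0,0,0,0.15],[0,0,0,0,0,0.15],[0,0,0,0,0,0.15]]]' ; python3 -c "
from h import *
goal([.4887,-.1700,.1445],-112);print(manip.read_state()['torque'])"
```

```text
time: 15.5
position: [0.4889, -0.1697, 0.1443]
eef_rot: [[0.9, -0.435, 0.0], [-0.435, -0.9, 0.002], [-0.0, -0.002, -1.0]]
ft_force: [-0.5, 0.1, 0.3]
finger_gap: 0.183
shift [ 0.      0.0004 -0.0002] turn [-0.012  0.003 -0.474] yyaw now -115.79 t 15.5 pos [ 0.4889 -0.1697  0.1443] F [-0.5  0.1  0.3] gap 0.183
[0.16021834 0.10330488 1.03529507]
time: 16.0
position: [0.4889, -0.1697, 0.1443]
eef_rot: [[0.891, -0.454, 0.0], [-0.454, -0.891, 0.002], [-0.0, -0.002, -1.0]]
ft_force: [0.5, -0.7, -0.3]
finger_gap: 0.186
shift [ 0.      0.0004 -0.0002] turn [-0.012  0.003 -0.623] yyaw now -116.98 t 16.0 pos [ 0.4889 -0.1697  0.1443] F [ 0.5 -0.7 -0.3] gap 0.186
[0.09058174 0.1024308  1.29493608]
```

The torque climbs linearly (1.3 N·m at 117°) with no further travel: a hard stop. I'll relax most of the wind-up without reversing the torque, then open and lift.

```bash
python3 -m handwheel '[[[0,0,0,0,0,-0.15],[0,0,0,0,0,-0.3],[0,0,0,0,0,-0.4],[0,0,0,0,0,-0.4],[0,0,0,0,0,-0.4]]]' ; python3 -c "
from h import *
goal([.4887,-.1700,.1445],-112);print(manip.read_state()['torque'])"
```

```text
time: 16.5
position: [0.4889, -0.1697, 0.1443]
eef_rot: [[0.915, -0.404, 0.0], [-0.404, -0.915, 0.002], [-0.0, -0.002, -1.0]]
ft_force: [-0.2, -0.1, -0.4]
finger_gap: 0.18
shift [-0.      0.0004 -0.0002] turn [-0.012  0.002 -0.226] yyaw now -113.8 t 16.5 pos [ 0.4889 -0.1697  0.1443] F [-0.2 -0.1 -0.4] gap 0.18
[0.09316265 0.01577148 0.62022821]
```

```bash
python3 -m handwheel '[[[0,0,0,0,0,0],[0,0,0,0,0,0],[0,0,0,0,0,0],[0,0,0,0,0,0],[0,0,0,0,0,0]]]' -1 ; python3 -m handwheel '[[[0,0,0,0,0,0],[0,0,0,0,0,0],[0,0,-0.02,0,0,0],[0,0,-0.05,0,0,0],[0,0,-0.08,0,0,0]]]';  python3 -m handwheel '[[[0,0,-0.03,0,0,0],[0,0,-0.05,0,0,0],[0,0,-0.05,0,0,0],[0,0,-0.05,0,0,0],[0,0,-0.05,0,0,0]]]'; python3 - <<'E'
from h import *
import cv2,json
s=manip.read_state(); im=manip.read_camera("wrist")
json.dump([list(map(float,s["position"])),np.array(s["eef_rot"]).tolist()],open("w6.json","w"))
a=im[85:265,185:365];cv2.imwrite("pics/w6c.png",cv2.resize(a,(600,600),interpolation=cv2.INTER_CUBIC))
im=manip.read_camera("scene");cv2.imwrite("pics/s6.png",im)
print(s["position"],s["eef_rot"],s["time"])
E
```

```text
time: 17.0
position: [0.4889, -0.1698, 0.1443]
eef_rot: [[0.915, -0.404, 0.0], [-0.404, -0.915, 0.002], [-0.0, -0.002, -1.0]]
ft_force: [0.5, -0.7, 0.6]
finger_gap: 0.596
time: 17.5
position: [0.4885, -0.1698, 0.2248]
eef_rot: [[0.915, -0.404, -0.001], [-0.404, -0.915, 0.002], [-0.002, -0.002, -1.0]]
ft_force: [0.3, 0.2, 1.1]
finger_gap: 1.001
time: 18.0
position: [0.4882, -0.1697, 0.2728]
eef_rot: [[0.915, -0.404, -0.003], [-0.404, -0.915, 0.003], [-0.004, -0.002, -1.0]]
ft_force: [-0.3, -0.3, 0.1]
finger_gap: 1.003
[ 0.48818508 -0.16969543  0.27276329] [[ 0.91480229 -0.40388762 -0.00340064]
 [-0.40387781 -0.91480725  0.00322677]
 [-0.00441419 -0.00157842 -0.99998901]] 18.0
```

View pics/w6c.png

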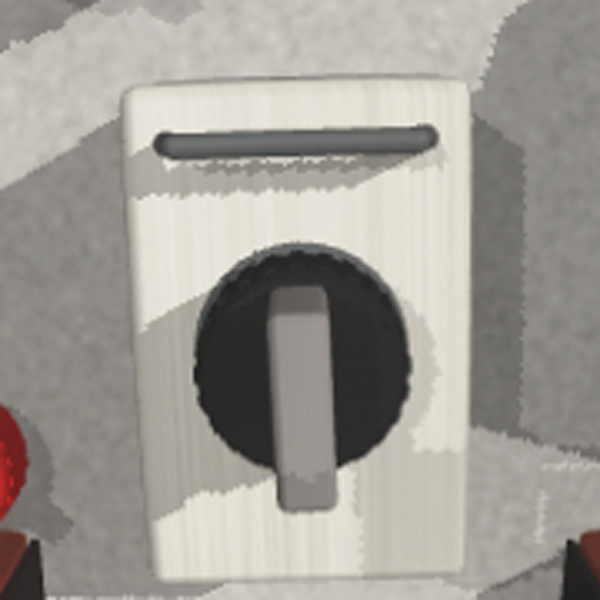

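View pics/s6.png

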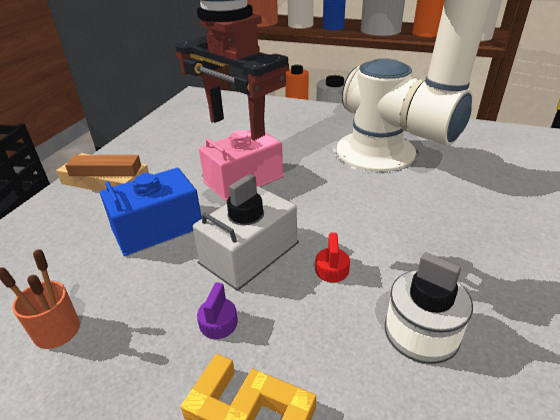

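The bar lies along the long side, the cap is low on the neck, and the fingers are clear. The round can at (428,310) is unmoved. Handing in.

```bash
python3 -c "
from workcell import manip
print(manip.finish_job())"
```

```text
the job is handed in; nothing more can be done
None
```

The cap is screwed home on the grey square canister and the gripper has let go. I handed the job in at about 18 s of the 35 s allowed.

**What I did:** I took the bar from above and turned it back about 46°, to about 67°. I let the cap down 9 mm until I felt contact (+3 N), then screwed it forward with matched descent to the stop. After letting go and looking, I took hold once more to confirm the stop, then let go and lifted clear.

**Checks that agreed:**
- **Height:** the tool came down 14.0 mm in all, the drop from 167.5 to 153.5 mm.
- **Stop:** on the second grip the torque kept climbing to 1.3 N·m with no sign of further cap travel.
- **Surroundings:** the last pictures show the cap low, the bar along the long side, the fingers clear and the round can where it was.

**Check that disagreed:** measured after the first release, the bar was at about −20.8° and the canister's edges at about −22.5°, so the cap could be 1.7° short of home. The torque also put the stop near −20.7°, so I take the gap as picture error. I did not measure the angle again after the final release.

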